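# Post the yellow refill tag through the half-twist chute

### The job

The seed tube with the yellow cap is empty, so post its refill tag: take the yellow tag out of the wooden tag rack, tilt it in line with the leaning rod chute, push its disc well down into the mouth, pause, and only then let go, so that it slides through and ends lying flat in the catch tray with its yellow face up. The chute turns a tag half over on the way, so mind which way round it goes in. Leave the blue and green tags standing in the rack and do not knock the things around about.

Things in the scene. Friction and masses are not known exactly. Their poses are not given: they have to be found in the camera images.
- tag_yellow: Enamelled aluminium tag, 15 g, 4 mm thick, 58 mm long: a 36 mm disc with a 12 mm wide yellow neck rising 22 mm past its rim. Stands disc down, neck up in one of the rack's three slots. Origin at the disc's lower edge; z runs along the tag to the neck's end (disc centre at 18 mm, neck from 36 to 58 mm), y along its width, x square to the faces: disc YELLOW on the -x face, white on +x.
- tag_yellow_center (a point): The centre of the yellow tag's disc, with the tag's axes. Grip the tag by the two edges of its neck (12 mm apart along y), fingertips off the disc's rim.
- tag_blue: Same tag, blue neck, disc blue and white, origin and axes as the yellow one; stands in another slot of the rack and stays there.
- tag_green: Same tag, green neck, disc green and white, origin and axes as the yellow one; stands in another slot of the rack and stays there.
- tag_rack: Fixed wooden block 128 x 76 x 30 mm (x, y, z), origin at the centre of its underside. Three slots one behind the other, 36 mm apart along x (middle one at the centre), each 5.5 mm (x) by 38 mm (y), 16 mm deep: a tag in it has its lower edge 14 mm and its neck's end 72 mm above the shelf, coloured face to the rack's -x side.
- chute: Fixed half-twist chute: a cage of ten polished 6 mm steel rods on green legs, catch tray at its foot. Origin on the shelf right under the mouth; x level, the way the chute runs down, away from the robot; z up. A tag let go with its disc in the mouth slides down by its own weight, neck trailing; the face turned to -x (the robot's side, the underside) at the mouth ends on top in the tray.
- chute_mouth (a point): Middle of the mouth, at the rods' top ends, 254 mm above the shelf; the chute's axes. From here the chute's own axis leans 35 deg from vertical: direction (0.574, 0, -0.819). Inside the rods is a flat slot 39 mm wide (along y at the mouth) and 12 mm thick, flared at the top (first 14 mm) to 49 by 18 mm; straight for 30 mm, then half a turn over 195 mm, then it bends out on to the tray.
- chute_feed (a point): Point on the chute's axis inside the mouth, 14 mm down the slope from the mouth's middle: about where the disc's centre is when the tag is fed in as far as fingers on its neck allow.
- chute_middle (a point): Point on the chute's axis halfway through the twist, 149 mm above the shelf.
- tray_floor (a point): Centre of the catch tray's floor, 12 mm above the shelf, 239 mm along the chute's x from its origin; the chute's axes. The tray is open above, 140 mm long (x) by 86 mm wide, polished aluminium, with a rim 16 mm high at the sides and the far end.
- tube_rack: Bystander: wooden rack 60 x 200 mm with three upright clear acrylic seed tubes, 166 mm high, with yellow, blue and green caps; loose. Origin at the centre of its underside.
- saucer: Bystander: white ceramic saucer, 140 mm across, 20 mm high; loose. Origin under its centre.
- funnel: Bystander: orange plastic funnel standing mouth down, 106 mm across, 95 mm high; loose. Origin under its centre.
- pail: Bystander: small steel pail with clip-on lid, 145 mm across, 158 mm high; loose. Origin under its centre.

How it is judged:
By the outcome, as a careful person would: the job done as asked, in the order asked, and still so for the second after the job is handed in, with the robot touching nothing.
It also fails if it takes over 42 s, if anything falls off the work surface, if the arm or the gripper's body presses on something with over 40 N, if the wrist force passes 120 N, or if a joint passes its speed limit or range.

### The arm

A 6-joint arm with a two-finger parallel gripper is mounted at the origin on the work surface. World frame = base frame: x ahead of the robot, y to its left, z up, the work surface at z = 0. Lengths are in m, angles in rad, forces in N, time in s.
With the tool pointing down it reaches from about 0.275 to 0.75 m from the base axis. Payload 10.2 kg.
Tool frame: the origin (TCP) lies at the very end of the fingers, on their centre line; the grasp point (between the pads) lies 19 mm behind it (robot.grip_depth is the distance from the TCP to the grasp point, in m); z points along the fingers, y is the line along which they close (so a half turn about z gives the same grasp; the last joint's range is limited). The gripper opens to 85 mm and grips with 20 to 120 N. Pads are 22 mm wide; open, the fingers measure 114 mm over their backs; the gripper's body (76 mm by 85 mm) begins 54 mm behind the grasp point. The pads swing forward as they close: fully open they stand 13 mm farther back than shut.
Start: joints at [-1.465, 0.313, 1.498, -0, 1.331, -0.223], TCP at [0.17, -0.497, 0.194] pointing down, gripper open.
Joint ranges: [-2.94, 2.94], [-0.97, 2.17], [0.19, 2.56], [-1.23, 4.37], [0.02, 3.11], [-2.88, 2.88]. Speed limits (rad/s): [2.39, 2.39, 3.01, 3.14, 3.14, 3.14].

### API

Orientations are given as a unit quaternion [w, x, y, z].
In Python, from rig import robot, vision, ticket, spotter gives the robot as it stands. The module is installed in compiled form; this text tells all that it offers.
- The arm moves only by the tool apply_moves, never from a script. Its argument "rows" is a list of rows, each an object with "dp": the shift along the tool's x, y, z each as a share of 3 cm, from -1 to 1, a list of three; "delta_rot": the turn, a rotation vector about the tool's x, y, z each as a share of 5 degrees, from -1 to 1, a list of three. In form: [{"dp": [tx, ty, tz], "delta_rot": [wx, wy, wz]}, ...]. A call has 1 to 12 rows; each row shifts and turns the commanded pose from where the row before left it, along the tool's axes as they then stand; what a row does not reach is not made up. A row lasts 1/12 s, in which the tool goes at most 41.7 mm and 7.16 degrees, less where a joint would pass 70% of its speed; a pose out of reach is approached as far as the arm can. A call with a number of a shift or a turn outside -1 to 1 is refused whole. A call with a gripper value outside its range is refused whole. "fingers" is the finger opening in mm, from 0 to 85.4, set as the call begins (left out, the last holds). The fingers move at their own pace and stop on an object; "squeeze" is the grip in N (left out, the last holds). Time passes only in rows, so rows that do not move let the fingers close. It gives the time, the measured TCP pose, the force, the opening and the grip force at its end, in the units of the state.
- robot.read_state(): the state, without advancing time (a new reading comes with each control period).
- vision.grab_frame(name): name is "side" or "top"; returns a dict with "img" (384x512x3 uint8, blue, green, red), "range_z" (384x512 float32, m along the optical axis (not along the pixel's ray), 0 where there is no reading), "vertical_fov" (degrees; the focal length in pixels is half the picture's height over the tangent of half this angle, whatever the lens; pixels are square), "cx", "cy" (the principal point, pixels), "pose" (4x4, takes a point from camera to world coordinates). Camera axes: x right, y down, z forward; pixel columns grow to the right and rows downward; lengths in m; the calibration is good to about 2 mm. A picture is of the moment at which its call begins.
- ticket.sign_off(): hands the job in; it is judged then, once.
Trained networks look in a picture, given as the dict that the camera call returned (one of the last four; its "shot" number tells which), for a name from the list of things; names that differ only in an ending like _2 or _b are one class to them, and where a whole thing is asked for, a point or a joint stands for the part that bears it (a point fixed in the world has none). Each returns a list of dicts, best first, with "p" (0 to 1); they miss things now and then, are a little off and sometimes report something else, mostly with a low value. They report only what shows in the picture. A call takes as long as a camera call.
- spotter.regions_of(picture, thing): "region" (384x512 bool, what is visible of it) and "box" ([left, top, width, height] in pixels, round what is visible of it).
The state is a dict: "t": time; "qpos": joint angles; "qvel": joint speeds; "joint_efforts": joint torques, N m; "tcp_pos": TCP position; "eef_rot": TCP orientation; "ft_force": force on the tool from outside, world axes, zero at the start; "ft_torque": the same for the moment, N m; "grip_width": finger opening in m; "grip_force": force on a finger pad.
Only numpy, scipy, OpenCV 4.12 (cv2) and the standard library are available. Lean on these libraries where they do the work, as an engineer would, in place of code of your own. Each camera call takes 0.05 s, during which the arm holds its last target. There are 200 camera calls.

## Working session

There is one attempt and no reset: what is moved stays moved. The work goes in short steps, Python scripts to look and compute and a tool call to move; the robot and the scene stay as the last step left them, time stands still between calls to the robot, and variables do not carry over. Pictures are saved under pics/ and viewed, at most 10 in all, crops included, and the job is handed in when it is done.

Besides the shell and the picture viewer there is one more tool, called after "Request:" as name(argument=value, ...), one argument or row to a line, values as JSON. apply_moves: Moves the arm, as the interface text tells. Shift numbers are shares of 3 cm and turn numbers shares of 5 degrees, none past 1 either way. Its arguments: {"type":"object","properties":{"rows":{"type":"array","items":{"type":"object","properties":{"dp":{"type":"array","items":{"type":"number","minimum":-1,"maximum":1}},"delta_rot":{"type":"array","items":{"type":"number","minimum":-1,"maximum":1}}}}},"fingers":{"type":"number"},"squeeze":{"type":"number"}},"required":["rows"]}

```bash
mkdir -p pics; cat > h.py <<'E'
import numpy as np, cv2
from rig import robot, vision, ticket, spotter
def cloud(f):
    h,w=f["range_z"].shape; fl=h/2/np.tan(np.radians(f["vertical_fov"])/2)
    v,u=np.mgrid[:h,:w]; z=f["range_z"]
    P=np.stack([(u-f["cx"])/fl*z,(v-f["cy"])/fl*z,z],-1)
    return P@f["pose"][:3,:3].T+f["pose"][:3,3]
def proj(f,p):
    h=f["range_z"].shape[0]; fl=h/2/np.tan(np.radians(f["vertical_fov"])/2)
    c=(np.asarray(p)-f["pose"][:3,3])@f["pose"][:3,:3]
    return c[...,:2]/c[...,2:]*fl+[f["cx"],f["cy"]]
E
python3 - <<'E'
from h import *
np.set_printoptions(precision=4,suppress=True)
for n in("side","top"):
    f=vision.grab_frame(n); cv2.imwrite(f"pics/{n}0.png",f["img"]); C=cloud(f); print(n,f["pose"][:3].round(3).tolist())
    np.savez(f"{n}0.npz",img=f["img"],C=C,z=f["range_z"])
    for t in("tag_yellow","tag_blue","tag_green","tag_rack","chute","tube_rack","saucer","funnel","pail"):
        for r in spotter.regions_of(f,t)[:2]:
            m=r["region"]&(f["range_z"]>0); P=C[m]
            print(t,round(r["p"],2),r["box"],m.sum(),np.median(P,0) if len(P) else "",*(np.percentile(P,[2,98],axis=0) if len(P) else ""))
print(robot.read_state())
E
```

```text
side [[-0.807, -0.307, 0.505, 0.001], [-0.59, 0.441, -0.676, 0.754], [-0.015, -0.844, -0.537, 0.77]]
tag_yellow 0.4 [320.6, 195.4, 8.4, 11.1] 48 [ 0.481  -0.2502  0.0459] [ 0.4794 -0.27    0.0312] [ 0.4858 -0.2353  0.0712]
tag_blue 0.58 [310.6, 193.9, 8.4, 12.8] 38 [ 0.5171 -0.2517  0.0437] [ 0.5146 -0.2684  0.0307] [ 0.524  -0.2363  0.063 ]
tag_blue 0.5 [133.6, 194.0, 125.9, 104.8] 5320 [0.5773 0.194  0.0155] [0.4689 0.0905 0.0012] [0.7974 0.2673 0.2519]
tag_green 0.64 [134.7, 193.7, 125.4, 105.2] 5102 [0.5757 0.1947 0.016 ] [0.4703 0.128  0.0032] [0.7973 0.2673 0.2521]
tag_rack 0.8 [302.0, 194.9, 41.7, 28.4] 589 [ 0.4766 -0.223   0.0303] [ 0.4189 -0.2822  0.0055] [ 0.5428 -0.2117  0.0347]
chute 0.74 [135.3, 195.2, 126.2, 103.3] 5211 [0.5777 0.194  0.0152] [0.4694 0.0964 0.0014] [0.7966 0.2666 0.2485]
tube_rack 0.59 [233.9, 145.4, 46.4, 61.4] 1826 [ 0.7084 -0.205   0.0831] [ 0.6819 -0.3057  0.0054] [ 0.7519 -0.1138  0.1677]
saucer 0.6 [85.9, 312.0, 68.7, 48.5] 2384 [0.622  0.4585 0.0111] [0.5543 0.3977 0.0034] [0.6776 0.5213 0.0215]
funnel 0.6 [305.5, 155.5, 25.2, 26.8] 402 [ 0.6072
[... 888 characters left out ...]
.4, 132.4, 36.9, 95.6] 2288 [0.6236 0.1864 0.0134] [0.4703 0.1275 0.0022] [0.7967 0.2623 0.2559]
pail 0.65 [116.8, 224.7, 49.6, 44.6] 1597 [0.3896 0.3931 0.1408] [0.3246 0.3336 0.0348] [0.4538 0.463  0.1541]
{'t': 1.0, 'qpos': array([-1.4654,  0.3129,  1.4977,  0.    ,  1.331 , -0.2234]), 'qvel': array([-0.0016, -0.0007,  0.0012, -0.0013,  0.0017, -0.0015]), 'joint_efforts': array([ -0.0017, -41.2171, -25.9904,  -0.0003,   0.0004,  -0.    ]), 'tcp_pos': array([ 0.1695, -0.4969,  0.1944]), 'eef_rot': array([-0.    ,  0.9865,  0.1637,  0.    ]), 'ft_force': array([-0.2974,  0.4138,  0.0158]), 'ft_torque': array([ 0.0263, -0.0084,  0.0107]), 'grip_force': 0.0, 'grip_width': 0.08555120466362574}
```

```bash
python3 - <<'E'
from h import *
s=np.load("side0.npz");t=np.load("top0.npz")
a=cv2.resize(s["img"][185:230,295:350],(396,324),interpolation=cv2.INTER_CUBIC)
b=cv2.resize(t["img"][195:250,300:350],(295,324),interpolation=cv2.INTER_CUBIC)
c=cv2.resize(s["img"][185:305,130:265],(304,270),interpolation=cv2.INTER_CUBIC)
d=cv2.resize(t["img"][125:235,175:235],(147,270),interpolation=cv2.INTER_CUBIC)
o=np.zeros((600,700,3),np.uint8);o[:324,:396]=a;o[:324,400:695]=b;o[328:598,:304]=c;o[328:598,310:457]=d
cv2.imwrite("pics/crops.png",o)
E
```

```text
(no output)
```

View pics/crops.png

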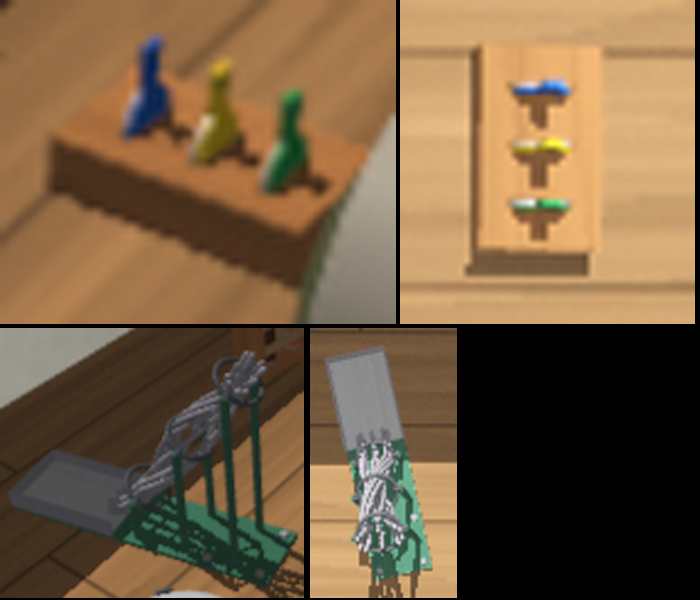

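View pics/side0.png

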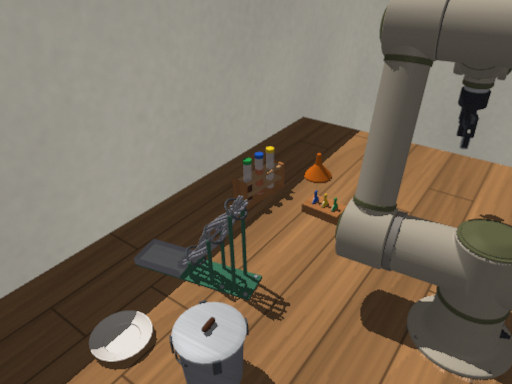

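```bash
python3 - <<'E'
from h import *
np.set_printoptions(precision=4,suppress=True)
for n in("side","top"):
    d=np.load(n+"0.npz");C=d["C"];img=d["img"];ok=d["z"]>0
    x,y,z=C[...,0],C[...,1],C[...,2]
    rk=ok&(x>.38)&(x<.58)&(y<-.18)&(y>-.32)
    top=rk&(abs(z-.03)<.004)
    r=cv2.minAreaRect(C[top][:,:2].astype(np.float32)*1000);print(n,"rack",top.sum(),r)
    hsv=cv2.cvtColor(img,cv2.COLOR_BGR2HSV)
    tg=rk&(z>.04); 
    for lo in(.42,.46,.50):
        m=tg&(x>lo)&(x<lo+.04); print(" tag",lo,m.sum(),C[m].mean(0) if m.any() else "",C[m].max(0)if m.any() else "",C[m].min(0)if m.any() else "")
    ch=ok&(x>.4)&(x<.85)&(y>.05)&(y<.32)
    mo=ch&(z>.235); print(" mouth",mo.sum(),C[mo].mean(0),C[mo].min(0),C[mo].max(0))
    for zz in(.10,.15,.2,.225):
        m=ch&(abs(z-zz)<.012);print(" ",zz,m.sum(),C[m].mean(0))
    tr=ch&(x>.62)&(z>.006)&(z<.034)
    r=cv2.minAreaRect(C[tr][:,:2].astype(np.float32)*1000);print(" tray",tr.sum(),r,cv2.boxPoints(r).tolist())
    gm=ch&(hsv[...,0]>60)&(hsv[...,0]<90)&(hsv[...,1]>100)&(z<.02)
    r=cv2.minAreaRect(C[gm][:,:2].astype(np.float32)*1000);print(" base",gm.sum(),r,np.median(z[gm]))
E
```

```text
side rack 430 ((482.30401611328125, -253.21408081054688), (81.86001586914062, 130.1571044921875), 89.3939437866211)
 tag 0.42 33 [ 0.4455 -0.2487  0.0563] [ 0.4501 -0.2357  0.0759] [ 0.4425 -0.2593  0.0403]
 tag 0.46 33 [ 0.4812 -0.2504  0.0552] [ 0.4853 -0.2379  0.0724] [ 0.4789 -0.2686  0.0402]
 tag 0.5 36 [ 0.5175 -0.2513  0.0544] [ 0.5209 -0.2357  0.0754] [ 0.5143 -0.2649  0.0401]
 mouth 297 [0.5051 0.1688 0.2491] [0.4804 0.1296 0.235 ] [0.5304 0.2026 0.2639]
  0.1 212 [0.5648 0.1877 0.0994]
  0.15 244 [0.5441 0.184  0.15  ]
  0.2 161 [0.5245 0.1824 0.1998]
  0.225 204 [0.5076 0.1756 0.2264]
 tray 1518 ((709.2019653320312, 212.04469299316406), (194.1768798828125, 96.93221282958984), 12.96387767791748) [[603.7153930664062, 237.49497985839844], [625.4608764648438, 143.0334014892578], [814.6885375976562, 186.5944061279297], [792.9430541992188, 281.05596923828125]]
 base 1441 ((559.546630859375, 179.6529541015625), (200.83517456054688, 89.09942626953125), 12.277767181396484) 0.007158200067161946
top rack 547 ((482.38922119140625, -252.3302001953125), (75.07785034179688, 128.027755737
[... 213 characters left out ...]
.5 14 [ 0.5176 -0.2512  0.0532] [ 0.5204 -0.2391  0.0756] [ 0.5162 -0.2649  0.0414]
 mouth 162 [0.5077 0.1649 0.2497] [0.4806 0.1295 0.235 ] [0.5301 0.2009 0.2655]
  0.1 36 [0.5995 0.1859 0.0976]
  0.15 81 [0.5707 0.1733 0.1514]
  0.2 53 [0.545  0.174  0.2004]
  0.225 72 [0.5074 0.1692 0.2278]
 tray 1089 ((734.9218139648438, 184.52175903320312), (229.5323944091797, 267.8362731933594), 0.23259848356246948) [[619.6129150390625, 317.9728698730469], [620.7001953125, 50.138816833496094], [850.230712890625, 51.070648193359375], [849.1434326171875, 318.9046936035156]]
 base 204 ((564.8803100585938, 176.0022430419922), (198.39181518554688, 83.04173278808594), 12.737895965576172) 0.007091703971925711
```

```bash
python3 - <<'E'
from h import *
np.set_printoptions(precision=4,suppress=True)
a=np.radians(12.8);ex=np.array([np.cos(a),np.sin(a)]);ey=np.array([-ex[1],ex[0]])
M0=np.array([.507,.166])
for n in("side","top"):
    d=np.load(n+"0.npz");C=d["C"];img=d["img"];ok=d["z"]>0
    u=(C[...,:2]-M0)@ex; v=(C[...,:2]-M0)@ey; z=C[...,2]
    tr=ok&(u>.15)&(u<.36)&(abs(v)<.1)&(z>.008)&(z<.033)
    k,l,st,_=cv2.connectedComponentsWithStats(tr.astype(np.uint8)); tr=l==1+np.argmax(st[1:,4])
    r=cv2.minAreaRect(C[tr][:,:2].astype(np.float32)*1000);print(n,tr.sum(),r)
    print(" tray u,v pct",np.percentile(u[tr],[1,99]),np.percentile(v[tr],[1,50,99]),"floor z",np.median(z[tr]))
    for lo in(.2,.23,.26,.29): 
        q=tr&(u>lo)&(u<lo+.03);print("  v edges",lo,np.percentile(v[q],[2,98]),np.percentile(v[q],[2,98]).mean())
    t=ok&(z>.245)&(abs(u)<.05)&(abs(v)<.05)
    print(" mouth u,v",t.sum(),u[t].min(),u[t].max(),v[t].min(),v[t].max())
    for i in np.argwhere(t)[np.argsort(-z[t])][:14]: print("   ",i[::-1],u[tuple(i)].round(4),v[tuple(i)].round(4),z[tuple(i)].round(4))
s=np.load("side0.npz")["img"];t=np.load("top0.npz")["img"]
o=np.zeros((480,800,3),np.uint8)
o[:,:400]=cv2.resize(s[193:233,215:248],(400,480),interpolation=cv2.INTER_CUBIC)
o[:,400:]=cv2.resize(t[195:231,188:218],(400,480),interpolation=cv2.INTER_CUBIC)
cv2.imwrite("pics/mouth.png",o)
E
```

```text
side 1278 ((729.0492553710938, 216.80056762695312), (152.5591583251953, 97.09693145751953), 13.477014541625977)
 tray u,v pct [0.1558 0.3013] [-0.0452  0.0049  0.0477] floor z 0.014107976330509753
  v edges 0.2 [-0.0443  0.0473] 0.0014828819161342294
  v edges 0.23 [-0.0447  0.0472] 0.001264382898032334
  v edges 0.26 [-0.0445  0.0475] 0.0015187878990997987
  v edges 0.29 [-0.0438  0.0467] 0.0014748711322911182
 mouth u,v 198 -0.02211940812723008 0.023595316948455205 -0.0294703820281853 0.03479333609850733
    [238 196] 0.0001 -0.0196 0.2639
    [231 205] -0.0016 0.0202 0.2638
    [235 200] -0.0007 -0.002 0.2637
    [239 195] 0.0002 -0.0251 0.2634
    [230 205] 0.0009 0.0204 0.2633
    [234 200] 0.0018 -0.0018 0.2632
    [239 197] -0.0031 -0.0182 0.2627
    [231 206] -0.0024 0.0221 0.2625
    [239 196] -0.0009 -0.0226 0.2624
    [237 197] 0.0015 -0.017 0.2623
    [230 206] -0.0002 0.0227 0.2623
    [234 201] 0.0009 0.0001 0.2618
    [238 197] -0.0 -0.019 0.2615
    [234 202] -0.0007 0.0035 0.2615
top 876 ((728.7686767578125, 215.60186767578125), (153.1849822998047, 93.55326080322266)
[... 229 characters left out ...]
26 [-0.0447  0.0437] -0.0005137170261198601
  v edges 0.29 [-0.0432  0.0438] 0.00029232613729024415
 mouth u,v 114 -0.022409700006250925 0.02297021465959025 -0.03676406525643514 0.03567651709108568
    [209 206] -0.0018 -0.0231 0.2655
    [196 209] -0.0021 0.0177 0.2653
    [202 208] -0.0029 -0.0007 0.2638
    [209 205] 0.0014 -0.0236 0.2635
    [203 207] -0.0005 -0.0043 0.2632
    [202 206] 0.0032 -0.0019 0.2632
    [196 208] 0.0012 0.0174 0.2626
    [212 207] -0.0065 -0.0312 0.2625
    [199 201] 0.0205 0.004 0.2622
    [195 209] -0.0011 0.0211 0.2622
    [202 207] 0.0003 -0.0012 0.2619
    [195 208] 0.0021 0.0205 0.2613
    [200 201] 0.0199 0.0011 0.2613
    [194 211] -0.0063 0.0254 0.2613
```

View pics/mouth.png

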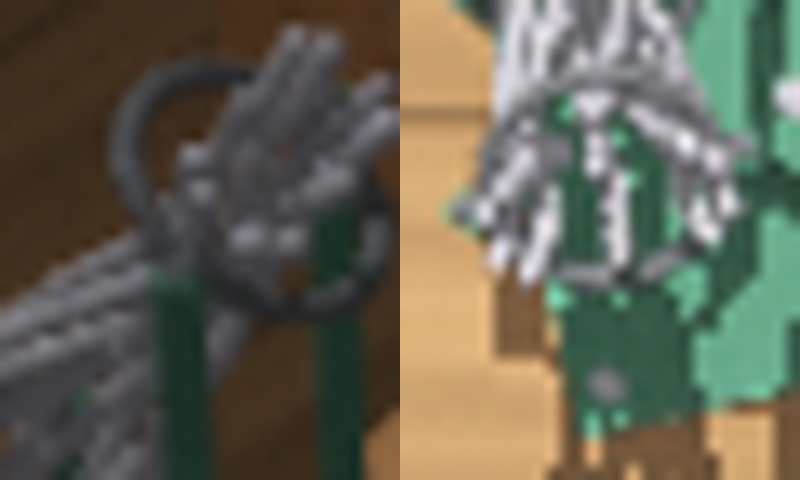

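Request:
apply_moves(
  rows=[
    {"delta_rot":[0,0,0.68],"dp":[0,0,0]},
    {"delta_rot":[0,0,0.68],"dp":[0,0,0]},
    {"delta_rot":[0,0,0.68],"dp":[0,0,0]},
    {"delta_rot":[0,0,0.68],"dp":[0,0,0]},
    {"delta_rot":[0,0,0.68],"dp":[0,0,0]},
    {"delta_rot":[0,0,0.68],"dp":[0,0,0]},
    {"delta_rot":[0,0,0],"dp":[0,0,0]},
    {"delta_rot":[0,0,0],"dp":[0,0,0]},
  ],
  fingers=40,
  squeeze=20,
)

```text
t: 1.67
tcp_pos: [0.1695, -0.4969, 0.1944]
eef_rot: [0.0, 1.0, -0.013, 0.0]
ft_force: [-0.3, 0.8, -0.8]
grip_width: 0.04
grip_force: 0.0
```

```bash
cat >> h.py <<'E'
from scipy.spatial.transform import Rotation as R
np.set_printoptions(precision=3,suppress=True)
a=np.radians(13); EX=np.array([np.cos(a),np.sin(a),0]); EY=np.array([-EX[1],EX[0],0])
MOUTH=np.array([.4968,.1637,.254]); AX=.574*EX+np.array([0,0,-.819])
def down(yaw,tilt=0):  # tool x at yaw, then tilt about tool y
    c,s=np.cos(np.radians(yaw)),np.sin(np.radians(yaw))
    return R.from_matrix(np.array([[c,s,0],[s,-c,0],[0,0,-1]]))*R.from_euler("y",tilt,degrees=True)
def go(p=None,rot=None):
    st=robot.read_state(); q=st["eef_rot"]; Rt=R.from_quat(q[[1,2,3,0]])
    if p is not None: print("dp units",Rt.inv().apply(np.asarray(p)-st["tcp_pos"])/.03)
    if rot is not None: print("rot units",np.degrees((Rt.inv()*rot).as_rotvec())/5)
    print("t",st["t"].__round__(2),"tcp",st["tcp_pos"],"grip",st["grip_width"],st["grip_force"],"F",st["ft_force"],"q",st["qpos"])
E
python3 -c "
from h import *
go([.482,-.252,.12],down(-1.5))"
```

```text
dp units [10.205 -8.426  2.48 ]
rot units [ 0.    -0.     0.008]
t 1.67 tcp [ 0.17  -0.497  0.194] grip 0.03998716988000053 0.0 F [-0.329  0.776 -0.837] q [-1.465  0.313  1.498  0.     1.331  0.131]
```

Request:
apply_moves(
  rows=[
    {"dp":[0.68,-0.562,0.1]},
    {"dp":[0.68,-0.562,0.1]},
    {"dp":[0.68,-0.562,0.1]},
    {"dp":[0.68,-0.562,0.1]},
    {"dp":[0.68,-0.562,0.1]},
    {"dp":[0.68,-0.562,0.1]},
    {"dp":[0.68,-0.562,0.1]},
    {"dp":[0.68,-0.562,0.1]},
    {"dp":[0.68,-0.562,0.1]},
    {"dp":[0.68,-0.562,0.1]},
    {"dp":[0.68,-0.562,0.1]},
    {"dp":[0.68,-0.562,0.1]},
  ],
)

```text
invalid input at $.rows[0]: expected keys dp, delta_rot
```

Request:
apply_moves(
  rows=[
    {"dp":[0.68,-0.562,0.3]},
    {"dp":[0.68,-0.562,0.3]},
    {"dp":[0.68,-0.558,0.3]},
    {"dp":[0,0,0.2]},
    {"dp":[0,0,0]},
    {"dp":[0,0,0]},
  ],
)

```text
invalid input at $.rows[0]: expected keys dp, delta_rot
```

```bash
python3 - <<'E'
from h import *
go([.482,-.2515,.054],down(-1.5))
f=vision.grab_frame("side");C=cloud(f)
C0=np.load("side0.npz")["C"]
print(proj(f,np.array([.482,-.2515,.032])))
o=cv2.resize(f["img"][150:240,270:375],(700,600),interpolation=cv2.INTER_CUBIC);cv2.imwrite("pics/above.png",o)
E
```

```text
dp units [10.204 -8.443  4.68 ]
rot units [ 0.    -0.     0.008]
t 1.67 tcp [ 0.17  -0.497  0.194] grip 0.03998716988000053 0.0 F [-0.329  0.776 -0.837] q [-1.465  0.313  1.498  0.     1.331  0.131]
[323.91  204.577]
```

View pics/above.png

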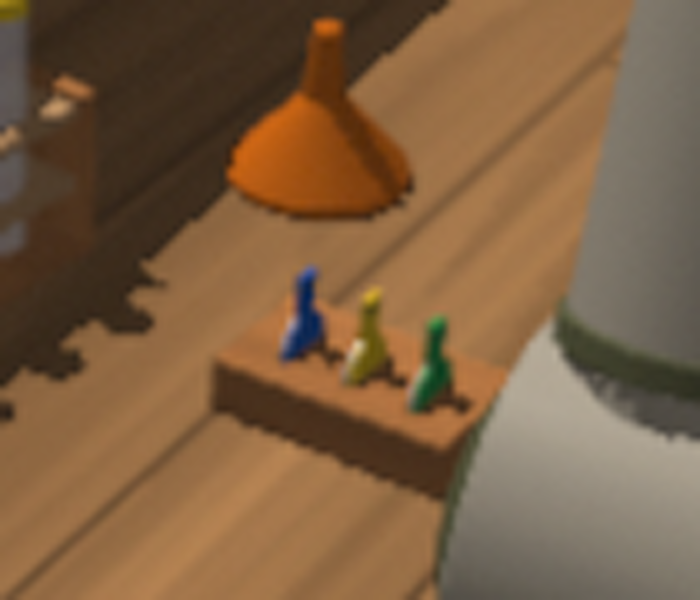

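The moves were refused because both keys are required. The picture shows the three tags standing with blue far, yellow in the middle (crop 368,340) and green near. Their coloured faces are towards the robot side, with only a thin whitish strip on the left.

Request:
apply_moves(
  rows=[
    {"dp":[0.68,-0.562,0.1],"delta_rot":[0,0,0]},
    {"dp":[0.68,-0.562,0.1],"delta_rot":[0,0,0]},
    {"dp":[0.68,-0.562,0.1],"delta_rot":[0,0,0]},
    {"dp":[0.68,-0.562,0.1],"delta_rot":[0,0,0]},
    {"dp":[0.68,-0.562,0.1],"delta_rot":[0,0,0]},
    {"dp":[0.68,-0.562,0.1],"delta_rot":[0,0,0]},
    {"dp":[0.68,-0.562,0.1],"delta_rot":[0,0,0]},
    {"dp":[0.68,-0.562,0.1],"delta_rot":[0,0,0]},
    {"dp":[0.68,-0.562,0.1],"delta_rot":[0,0,0]},
    {"dp":[0.68,-0.562,0.1],"delta_rot":[0,0,0]},
    {"dp":[0.68,-0.562,0.1],"delta_rot":[0,0,0]},
    {"dp":[0.68,-0.562,0.1],"delta_rot":[0,0,0]},
  ],
)

```text
t: 2.72
tcp_pos: [0.4207, -0.3004, 0.1583]
eef_rot: [0.0, 1.0, -0.013, 0.0]
ft_force: [-0.5, -0.3, -0.5]
grip_width: 0.0399
grip_force: 0.0
```

Request:
apply_moves(
  rows=[
    {"dp":[0.68,-0.562,0.3],"delta_rot":[0,0,0]},
    {"dp":[0.68,-0.562,0.3],"delta_rot":[0,0,0]},
    {"dp":[0.68,-0.558,0.3],"delta_rot":[0,0,0]},
    {"dp":[0,0,0.2],"delta_rot":[0,0,0]},
    {"dp":[0,0,0],"delta_rot":[0,0,0]},
    {"dp":[0,0,0],"delta_rot":[0,0,0]},
  ],
)

```text
t: 3.22
tcp_pos: [0.4819, -0.2528, 0.1253]
eef_rot: [-0.0, 1.0, -0.013, -0.0]
ft_force: [-1.2, 0.4, 0.4]
grip_width: 0.0402
grip_force: 0.0
```

```bash
python3 -c "
from h import *
go([.482,-.2515,.055],down(-1.5))"
```

```text
dp units [ 0.004 -0.043  2.344]
rot units [-0.002  0.007 -0.003]
t 3.22 tcp [ 0.482 -0.253  0.125] grip 0.04016915969949841 0.0 F [-1.217  0.448  0.387] q [-0.698  0.417  1.538 -0.     1.187  0.899]
```

Request:
apply_moves(
  rows=[
    {"dp":[0,0,0.5],"delta_rot":[0,0,0]},
    {"dp":[0,0,0.5],"delta_rot":[0,0,0]},
    {"dp":[0,0,0.5],"delta_rot":[0,0,0]},
    {"dp":[0,0,0.5],"delta_rot":[0,0,0]},
    {"dp":[0,0,0.34],"delta_rot":[0,0,0]},
    {"dp":[0,0,0],"delta_rot":[0,0,0]},
    {"dp":[0,0,0],"delta_rot":[0,0,0]},
  ],
)

```text
t: 3.8
tcp_pos: [0.4821, -0.2532, 0.0557]
eef_rot: [0.0, 1.0, -0.014, 0.0]
ft_force: [0.4, 0.0, -0.0]
grip_width: 0.0399
grip_force: 0.0
```

Request:
apply_moves(
  rows=[
    {"dp":[0,0,0],"delta_rot":[0,0,0]},
    {"dp":[0,0,0],"delta_rot":[0,0,0]},
    {"dp":[0,0,0],"delta_rot":[0,0,0]},
    {"dp":[0,0,0],"delta_rot":[0,0,0]},
    {"dp":[0,0,0],"delta_rot":[0,0,0]},
    {"dp":[0,0,0],"delta_rot":[0,0,0]},
    {"dp":[0,0,0],"delta_rot":[0,0,0]},
    {"dp":[0,0,0],"delta_rot":[0,0,0]},
    {"dp":[0,0,0],"delta_rot":[0,0,0]},
  ],
  fingers=4,
  squeeze=25,
)

```text
t: 4.55
tcp_pos: [0.4823, -0.2525, 0.0552]
eef_rot: [-0.0, 1.0, -0.014, -0.0]
ft_force: [-0.3, 0.2, -0.0]
grip_width: 0.004
grip_force: 0.0
```

The fingers closed to 4 mm with no grip force, so the grasp missed. I'll look before doing anything else.

```bash
python3 - <<'E'
from h import *
go()
f=vision.grab_frame("side");g=vision.grab_frame("top")
o=np.zeros((500,800,3),np.uint8)
o[:,:400]=cv2.resize(f["img"][175:225,300:340],(400,500),interpolation=cv2.INTER_CUBIC)
o[:,400:]=cv2.resize(g["img"][195:250,300:344],(400,500),interpolation=cv2.INTER_CUBIC)
cv2.imwrite("pics/miss.png",o)
for F in(f,g):
    C=cloud(F)
    for t in("tag_yellow",):
        for r in spotter.regions_of(F,t)[:2]: print(t,r["p"],r["box"],np.median(C[r["region"]],0))
E
```

```text
t 4.55 tcp [ 0.482 -0.253  0.055] grip 0.003967083250047831 0.0 F [-0.317  0.185 -0.024] q [-0.698  0.503  1.61   0.     1.029  0.9  ]
tag_yellow 0.69 [135.2, 196.0, 125.6, 105.0] [0.576 0.194 0.016]
tag_yellow 0.39 [321.9, 197.0, 3.4, 12.4] [ 0.481 -0.249  0.044]
tag_yellow 0.45 [359.0, 168.0, 30.7, 28.6] [ 0.613 -0.445  0.026]
tag_yellow 0.34 [183.4, 136.9, 40.6, 90.8] [0.623 0.186 0.014]
```

View pics/miss.png

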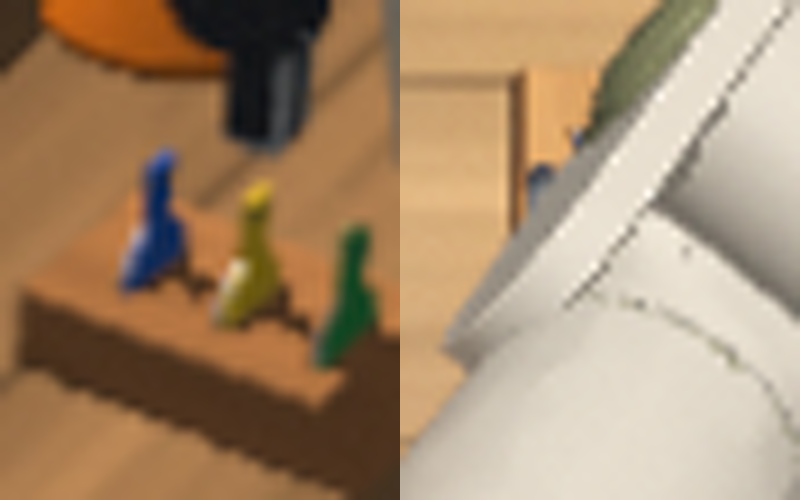

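The picture shows all three tags untouched. The closed fingertips (crop 265,145, image about 326,189) hang above and behind the yellow neck, so the reported TCP doesn't match what is seen. I'll measure the fingertips by depth.

```bash
python3 - <<'E'
from h import *
st=robot.read_state();T=st["tcp_pos"]
f=vision.grab_frame("side");C=cloud(f)
print("proj of tcp",proj(f,T), "pose",f["pose"].round(3).tolist(), f["vertical_fov"],f["cx"],f["cy"])
dark=(f["img"].max(2)<110)
for v in range(178,194):
    r=[(u,*(C[v,u]*1000).round(0)) for u in range(320,334) if dark[v,u] and C[v,u,2]>.05 and f["range_z"][v,u]>0]
    print(v,[tuple(int(k) for k in x) for x in r[1::3]])
E
```

```text
proj of tcp [324.512 198.469] pose [[-0.807, -0.307, 0.505, 0.001], [-0.59, 0.441, -0.676, 0.754], [-0.015, -0.844, -0.537, 0.77], [0.0, 0.0, 0.0, 1.0]] 50.911331866534795 257.8034387169789 194.85530661773245
178 [(321, 486, -222, 145), (324, 472, -215, 153), (327, 473, -237, 142), (330, 473, -260, 131)]
179 [(321, 483, -217, 145), (324, 471, -214, 150), (327, 471, -235, 140), (330, 471, -255, 131)]
180 [(323, 478, -221, 141), (326, 469, -224, 142), (329, 470, -247, 131)]
181 [(323, 486, -238, 127), (326, 474, -235, 132), (329, 472, -252, 124)]
182 [(323, 486, -240, 122), (326, 477, -242, 124), (329, 474, -256, 119)]
183 [(323, 485, -237, 120), (326, 477, -242, 120), (329, 473, -255, 115)]
184 [(323, 484, -237, 117), (326, 475, -238, 120), (329, 472, -254, 112)]
185 [(323, 486, -240, 111), (326, 476, -243, 113), (329, 472, -255, 108)]
186 [(323, 484, -238, 109), (326, 476, -241, 110), (329, 473, -258, 103)]
187 [(323, 484, -238, 105), (326, 476, -242, 106), (329, 471, -253, 103)]
188 [(323, 485, -241, 100), (326, 476, -244, 101), (329, 471, -255, 98)]
189 [(325, 480, -245, 96)]
190 []
191 []
192 []
193 []
```

```bash
python3 - <<'E'
from h import *
d=np.load("side0.npz");C=d["C"];img=d["img"]
near=(abs(C[...,0]-.1695)<.08)&(abs(C[...,1]+.497)<.09)&(C[...,2]>.12)&(d["z"]>0)
vs,us=np.where(near); P=C[near]; i=np.argsort(P[:,2])[:12]
for k in i: print(us[k],vs[k],P[k],img[vs[k],us[k]])
f=vision.grab_frame("side");C=cloud(f)
near=(abs(C[...,0]-.482)<.03)&(abs(C[...,1]+.2525)<.05)
print(f["img"][186:202,322:331].max(2)); print((C[186:202,322:331,2]*1000).astype(int))
E
```

```text
461 148 [ 0.158 -0.453  0.245] [96 99 99]
462 148 [ 0.155 -0.452  0.246] [85 85 86]
464 148 [ 0.15  -0.454  0.246] [79 79 78]
458 135 [ 0.187 -0.538  0.247] [27 26 28]
460 135 [ 0.182 -0.541  0.247] [22 20 22]
463 148 [ 0.153 -0.45   0.247] [82 82 82]
457 135 [ 0.19  -0.534  0.248] [62 66 68]
461 135 [ 0.18  -0.54   0.248] [18 16 17]
459 135 [ 0.185 -0.537  0.248] [22 18 20]
461 147 [ 0.159 -0.452  0.248] [61 58 58]
465 148 [ 0.148 -0.451  0.248] [71 69 69]
460 147 [ 0.161 -0.449  0.248] [88 88 88]
[[ 94  25  22  23  24  62  75  47  78]
 [ 84  22  23  22  21  65  71  44 108]
 [102  43  35  27  30  67  68  73 143]
 [144 120  89  60  61  73  96 136 163]
 [156 147 124 103 113 110 142 166 171]
 [149 138 130 139 152 154 166 171 173]
 [135 129 144 159 166 170 171 172 173]
 [130 144 160 189 199 180 171 172 173]
 [146 160 189 212 181 168 173 174 174]
 [161 167 160 154 125 157 174 175 172]
 [175 163 128  88 105 159 174 172 169]
 [191 173 127  99 124 164 171 167 166]
 [195 179 131 106 134 167 170 167 170]
 [190 169 124 107 126 175 188 186 182]
 [190 163 122 105 112 154 187 194 192]
 [190 216 168 114 106 127 176 190 191]]
[[106 105 105 111 110 108 109 104 100]
 [103 105 104 105 103 105 105 101  97]
 [ 96  99 100 104 101 100 104  94   2]
 [  0   3  94  98  95  96   3   3 770]
 [  0   3   3   2   2  -1   0   2   2]
 [  3   1   2   0   2   3   0   1   3]
 [  1   2   4   1   0   2   2   4   0]
 [  1   0   0   4   3   0 770   2   0]
 [  0   1  71  74  70   2   0   3   2]
 [  1  -1  69  71  65   3   1   5   0]
 [  2   3  67  65  61   0   0   2   1]
 [ 30  33  63  62  57   2   2   1   0]
 [ 32  31  61  57  32   0   4   1   2]
 [ 31  29  55  53  48  34  31  30   2]
 [ 34  52  52  51  47  42  32  32  32]
 [ 35  50  49  43  41  38  32  32  31]]
```

The offset is consistent. With the fingers open at the start and closed now, the real tips sit about 38 mm above the reported TCP with the tool down. I'll open, descend 36 mm more and grasp, then check the offset again once the tool is tilted.

Request:
apply_moves(
  rows=[
    {"dp":[0,0,0],"delta_rot":[0,0,0]},
    {"dp":[0,0,0],"delta_rot":[0,0,0]},
    {"dp":[0,0,0],"delta_rot":[0,0,0]},
    {"dp":[0,0,0],"delta_rot":[0,0,0]},
    {"dp":[0,0,0],"delta_rot":[0,0,0]},
    {"dp":[0,0,0],"delta_rot":[0,0,0]},
    {"dp":[0,0,0.4],"delta_rot":[0,0,0]},
    {"dp":[0,0,0.4],"delta_rot":[0,0,0]},
    {"dp":[0,0,0.2],"delta_rot":[0,0,0]},
    {"dp":[0,0,0.2],"delta_rot":[0,0,0]},
    {"dp":[0,0,0],"delta_rot":[0,0,0]},
    {"dp":[0,0,0],"delta_rot":[0,0,0]},
  ],
  fingers=40,
)

```text
t: 5.85
tcp_pos: [0.4824, -0.2526, 0.0193]
eef_rot: [0.0, 1.0, -0.014, 0.0]
ft_force: [-0.1, 0.3, -0.1]
grip_width: 0.0399
grip_force: 0.0
```

Request:
apply_moves(
  rows=[
    {"dp":[0,0,0],"delta_rot":[0,0,0]},
    {"dp":[0,0,0],"delta_rot":[0,0,0]},
    {"dp":[0,0,0],"delta_rot":[0,0,0]},
    {"dp":[0,0,0],"delta_rot":[0,0,0]},
    {"dp":[0,0,0],"delta_rot":[0,0,0]},
    {"dp":[0,0,0],"delta_rot":[0,0,0]},
    {"dp":[0,0,0],"delta_rot":[0,0,0]},
    {"dp":[0,0,0],"delta_rot":[0,0,0]},
    {"dp":[0,0,0],"delta_rot":[0,0,0]},
  ],
  fingers=4,
  squeeze=25,
)

```text
t: 6.6
tcp_pos: [0.4826, -0.2528, 0.0196]
eef_rot: [0.0, 1.0, -0.014, 0.0]
ft_force: [0.3, -0.6, 5.9]
grip_width: 0.0106
grip_force: 24.9
```

Request:
apply_moves(
  rows=[
    {"dp":[0,0,-0.2],"delta_rot":[0,0,0]},
    {"dp":[0,0,-0.3],"delta_rot":[0,0,0]},
    {"dp":[0,0,-0.5],"delta_rot":[0,0,0]},
    {"dp":[0,0,-0.5],"delta_rot":[0,0,0]},
    {"dp":[0,0,-0.7],"delta_rot":[0,0,0]},
    {"dp":[0,0,-0.7],"delta_rot":[0,0,0]},
    {"dp":[0,0,-0.7],"delta_rot":[0,0,0]},
    {"dp":[0,0,-0.7],"delta_rot":[0,0,0]},
    {"dp":[0,0,-0.7],"delta_rot":[0,0,0]},
    {"dp":[0,0,0],"delta_rot":[0,0,0]},
    {"dp":[0,0,0],"delta_rot":[0,0,0]},
  ],
)

```text
t: 7.52
tcp_pos: [0.4825, -0.2527, 0.1703]
eef_rot: [0.001, 1.0, -0.014, 0.001]
ft_force: [0.4, 0.6, -0.6]
grip_width: 0.0109
grip_force: 24.4
```

```bash
python3 - <<'E'
from h import *
go()
f=vision.grab_frame("side");C=cloud(f)
np.savez("lift.npz",C=C,img=f["img"])
T=robot.read_state()["tcp_pos"];u,v=proj(f,T).astype(int)
cv2.imwrite("pics/lift.png",cv2.resize(f["img"][v-40:v+35,u-40:u+35],(600,600),interpolation=cv2.INTER_CUBIC)); print(u,v)
hsv=cv2.cvtColor(f["img"],cv2.COLOR_BGR2HSV)
n=(abs(C[...,0]-T[0])<.03)&(abs(C[...,1]-T[1])<.03)&(C[...,2]>.085)&(f["range_z"]>0)
y=n&(hsv[...,0]>18)&(hsv[...,0]<36)&(hsv[...,1]>90)
print("yellow",y.sum(),C[y].min(0),C[y].max(0),"all zmin",C[n].min(0))
E
```

```text
t 7.52 tcp [ 0.482 -0.253  0.17 ] grip 0.010890449285619913 24.41135734319687 F [ 0.422  0.638 -0.57 ] q [-0.698  0.374  1.477 -0.     1.289  0.9  ]
327 167
yellow 56 [ 0.478 -0.274  0.165] [ 0.484 -0.234  0.205] all zmin [ 0.452 -0.281  0.165]
```

View pics/lift.png

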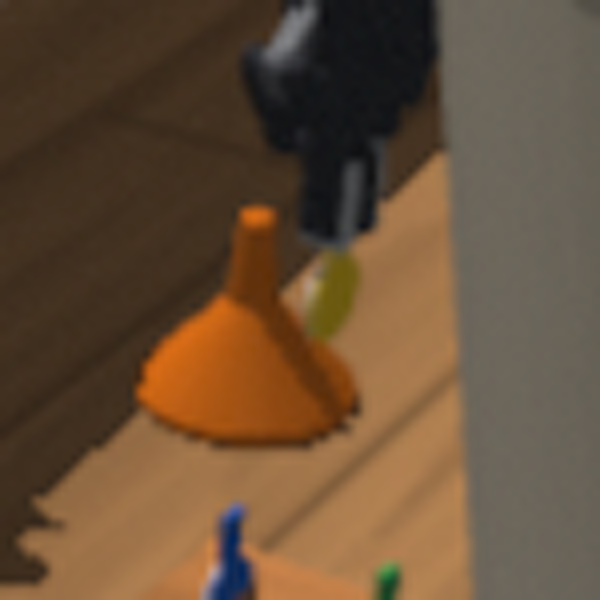

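The tag is held, disc below the fingers, with its yellow face to the camera and robot side (crop 335,290). Blue and green are still standing. Next I raise it and set the yaw.

Request:
apply_moves(
  rows=[
    {"dp":[0,0,-0.6],"delta_rot":[0,0,0]},
    {"dp":[0,0,-0.6],"delta_rot":[0,0,0]},
    {"dp":[0,0,-0.6],"delta_rot":[0,0,-0.58]},
    {"dp":[0,0,-0.6],"delta_rot":[0,0,-0.58]},
    {"dp":[0,0,-0.6],"delta_rot":[0,0,-0.58]},
    {"dp":[0,0,-0.6],"delta_rot":[0,0,-0.58]},
    {"dp":[0,0,-0.6],"delta_rot":[0,0,-0.58]},
    {"dp":[0,0,-0.4],"delta_rot":[0,0,0]},
    {"dp":[0,0,-0.4],"delta_rot":[0,0,0]},
    {"dp":[0,0,0],"delta_rot":[0,0,0]},
    {"dp":[0,0,0],"delta_rot":[0,0,0]},
  ],
)

```text
t: 8.48
tcp_pos: [0.4822, -0.2525, 0.3182]
eef_rot: [-0.0, 0.994, 0.113, -0.0]
ft_force: [0.4, -0.1, -1.1]
grip_width: 0.0106
grip_force: 24.4
```

Request:
apply_moves(
  rows=[
    {"dp":[0,0,0],"delta_rot":[0,0.7,0]},
    {"dp":[0,0,0],"delta_rot":[0,0.7,0]},
    {"dp":[0,0,0],"delta_rot":[0,0.7,0]},
    {"dp":[0,0,0],"delta_rot":[0,0.7,0]},
    {"dp":[0,0,0],"delta_rot":[0,0.7,0]},
    {"dp":[0,0,0],"delta_rot":[0,0.7,0]},
    {"dp":[0,0,0],"delta_rot":[0,0.7,0]},
    {"dp":[0,0,0],"delta_rot":[0,0.7,0]},
    {"dp":[0,0,0],"delta_rot":[0,0.7,0]},
    {"dp":[0,0,0],"delta_rot":[0,0.7,0]},
    {"dp":[0,0,0],"delta_rot":[0,0,0]},
    {"dp":[0,0,0],"delta_rot":[0,0,0]},
  ],
)

```text
t: 9.48
tcp_pos: [0.4817, -0.2526, 0.318]
eef_rot: [-0.035, 0.948, 0.106, 0.298]
ft_force: [0.4, -0.1, -0.2]
grip_width: 0.0105
grip_force: 24.4
```

```bash
cat >> h.py <<'E'
def disc(save=None):
    st=robot.read_state();T=st["tcp_pos"];Rt=R.from_quat(st["eef_rot"][[1,2,3,0]])
    out=[]
    for n in("side","top"):
        f=vision.grab_frame(n);C=cloud(f)
        hsv=cv2.cvtColor(f["img"],cv2.COLOR_BGR2HSV)
        y=(np.linalg.norm(C-T,axis=-1)<.09)&(f["range_z"]>0)&(hsv[...,0]>18)&(hsv[...,0]<36)&(hsv[...,1]>90)
        P=C[y]
        if len(P)>5: print(n,len(P),"mid",(P.min(0)+P.max(0))/2,"min",P.min(0),"max",P.max(0),"mid in tool(mm)",1000*(Rt.inv().apply(P-T).min(0)+Rt.inv().apply(P-T).max(0))/2)
        if len(P)>5: print("   tool-frame mm range",1000*Rt.inv().apply(P-T).min(0),1000*Rt.inv().apply(P-T).max(0),"normal",np.linalg.svd(P-P.mean(0))[2][2])
        if save:
            u,v=proj(f,T).astype(int); cv2.imwrite(f"pics/{save}_{n}.png",cv2.resize(f["img"][v-45:v+45,u-45:u+45],(600,600),interpolation=cv2.INTER_CUBIC))
E
python3 -c "
from h import *
go(MOUTH-(.06-.0124)*AX,down(13,35))
disc()"
```

```text
dp units [  1.694 -13.414   2.233]
rot units [-0.004  0.027 -0.041]
t 9.48 tcp [ 0.482 -0.253  0.318] grip 0.01050530478209407 24.409967958927155 F [ 0.369 -0.096 -0.171] q [-1.011  0.055  1.624  0.597  1.293  0.218]
top 21 mid [ 0.46  -0.253  0.358] min [ 0.453 -0.265  0.336] max [ 0.467 -0.24   0.379] mid in tool(mm) [  5.344  -4.402 -44.067]
   tool-frame mm range [ -1.631 -15.734 -66.482] [ 12.319   6.929 -21.652] normal [-0.937 -0.071 -0.343]
```

Request:
apply_moves(
  rows=[
    {"dp":[0.094,-0.745,0.05],"delta_rot":[0,0,0]},
    {"dp":[0.094,-0.745,0.05],"delta_rot":[0,0,0]},
    {"dp":[0.094,-0.745,0.05],"delta_rot":[0,0,0]},
    {"dp":[0.094,-0.745,0.05],"delta_rot":[0,0,0]},
    {"dp":[0.094,-0.745,0.05],"delta_rot":[0,0,0]},
    {"dp":[0.094,-0.745,0.05],"delta_rot":[0,0,0]},
    {"dp":[0.094,-0.745,0.05],"delta_rot":[0,0,0]},
    {"dp":[0.094,-0.745,0.05],"delta_rot":[0,0,0]},
    {"dp":[0.094,-0.745,0.05],"delta_rot":[0,0,0]},
    {"dp":[0.094,-0.745,0.05],"delta_rot":[0,0,0]},
    {"dp":[0.094,-0.745,0.05],"delta_rot":[0,0,0]},
    {"dp":[0.094,-0.745,0.05],"delta_rot":[0,0,0]},
  ],
)

```text
t: 10.58
tcp_pos: [0.4593, 0.0187, 0.3242]
eef_rot: [-0.034, 0.948, 0.108, 0.299]
ft_force: [-0.8, -0.2, 1.3]
grip_width: 0.0106
grip_force: 24.4
```

Request:
apply_moves(
  rows=[
    {"dp":[0.094,-0.745,0.05],"delta_rot":[0,0,0]},
    {"dp":[0.094,-0.745,0.05],"delta_rot":[0,0,0]},
    {"dp":[0.094,-0.745,0.05],"delta_rot":[0,0,0]},
    {"dp":[0.094,-0.745,0.05],"delta_rot":[0,0,0]},
    {"dp":[0.094,-0.745,0.05],"delta_rot":[0,0,0]},
    {"dp":[0.094,-0.745,0.05],"delta_rot":[0,0,0]},
    {"dp":[0,0,0],"delta_rot":[0,0,0]},
    {"dp":[0,0,0],"delta_rot":[0,0,0]},
    {"dp":[0,0,0],"delta_rot":[0,0,0]},
  ],
)

```text
t: 11.33
tcp_pos: [0.448, 0.1523, 0.3263]
eef_rot: [-0.034, 0.948, 0.108, 0.299]
ft_force: [-0.6, 0.5, -1.0]
grip_width: 0.011
grip_force: 24.5
```

```bash
python3 -c "
from h import *
go(MOUTH-(.06-.0124)*AX,down(13,35))
disc('pre')"
```

```text
dp units [-0.013 -0.005  1.346]
rot units [ 0.007  0.002 -0.   ]
t 11.33 tcp [0.448 0.152 0.326] grip 0.01095095306448788 24.46753889322281 F [-0.558  0.534 -1.033] q [-0.005 -0.255  1.88   0.165  0.925  1.28 ]
side 10 mid [0.434 0.161 0.341] min [0.427 0.152 0.33 ] max [0.441 0.169 0.353] mid in tool(mm) [ -0.643 -11.708 -19.201]
   tool-frame mm range [ -1.439 -19.324 -33.064] [ 0.152 -4.093 -5.338] normal [0.787 0.208 0.58 ]
top 20 mid [0.429 0.141 0.363] min [0.417 0.131 0.345] max [0.44  0.151 0.38 ] mid in tool(mm) [  2.056   7.95  -41.601]
   tool-frame mm range [ -4.202  -2.907 -60.351] [  8.315  18.807 -22.85 ] normal [0.806 0.405 0.431]
```

View pics/pre_side.png

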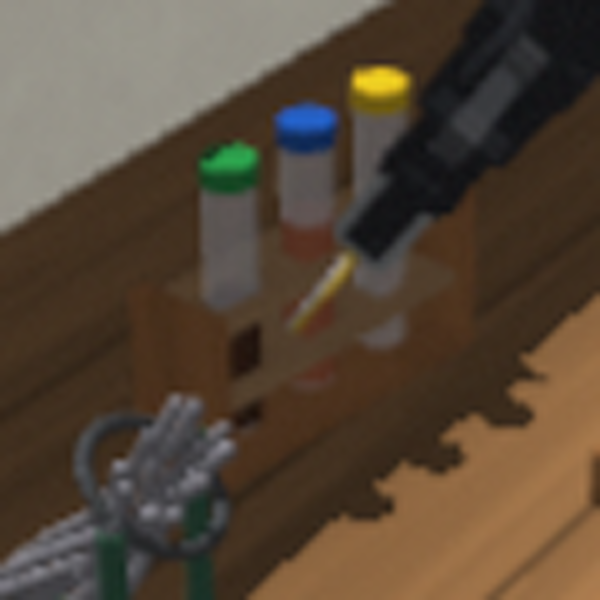

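The tool offset is confirmed along the tool axis. The disc is edge-on with its yellow side under (crop 300,318) and points at the mouth (190,440). I'll feed it in slowly.

Request:
apply_moves(
  rows=[
    {"dp":[-0.013,0,0.4],"delta_rot":[0,0,0]},
    {"dp":[0,0,0.4],"delta_rot":[0,0,0]},
    {"dp":[0,0,0.4],"delta_rot":[0,0,0]},
    {"dp":[0,0,0.4],"delta_rot":[0,0,0]},
    {"dp":[0,0,0.3],"delta_rot":[0,0,0]},
    {"dp":[0,0,0.3],"delta_rot":[0,0,0]},
    {"dp":[0,0,0.3],"delta_rot":[0,0,0]},
    {"dp":[0,0,0],"delta_rot":[0,0,0]},
    {"dp":[0,0,0],"delta_rot":[0,0,0]},
  ],
)

```text
t: 12.18
tcp_pos: [0.4895, 0.1618, 0.2644]
eef_rot: [-0.034, 0.948, 0.107, 0.299]
ft_force: [-0.3, 0.9, 0.1]
grip_width: 0.0107
grip_force: 24.5
```

```bash
python3 -c "
from h import *
go(MOUTH+(.017+.0124)*AX,down(13,35))
disc('in')
a=cv2.imread('pics/in_side.png')[:,:];b=cv2.imread('pics/in_top.png')
cv2.imwrite('pics/in.png',cv2.resize(np.hstack([a[100:500,100:500],b[100:500,100:500]]),(800,400)))"
```

```text
dp units [ 0.009 -0.009  1.407]
rot units [ 0.007  0.006 -0.012]
t 12.18 tcp [0.49  0.162 0.264] grip 0.010710821279305335 24.468014538288116 F [-0.31   0.876  0.125] q [ 0.024 -0.107  1.922  0.172  0.733  1.277]
side 12 mid [0.488 0.156 0.265] min [0.471 0.135 0.243] max [0.505 0.177 0.288] mid in tool(mm) [-1.385  5.776 -2.856]
   tool-frame mm range [ -3.219 -16.59  -30.013] [ 0.449 28.143 24.301] normal [0.821 0.175 0.543]
top 18 mid [0.469 0.153 0.306] min [0.459 0.144 0.281] max [0.479 0.161 0.33 ] mid in tool(mm) [  4.906   5.415 -46.824]
   tool-frame mm range [ -2.32  -3.95 -71.49] [ 12.132  14.78  -22.159] normal [-0.776 -0.511 -0.37 ]
```

View pics/in.png

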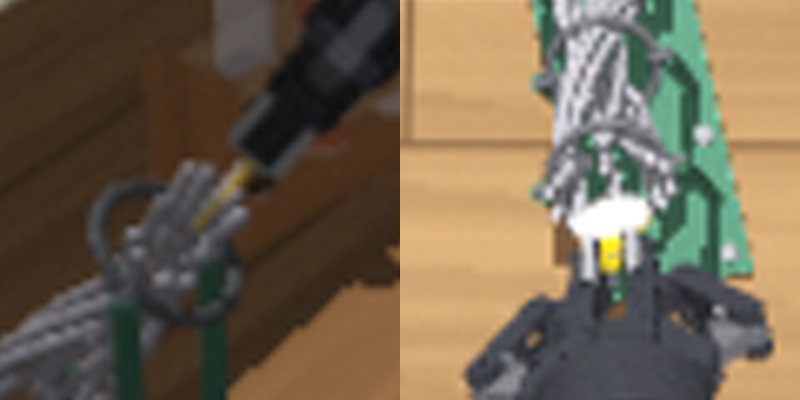

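The disc's lower part is in the mouth, centred between the rods. Its white face is up (right view 610,215) and yellow is underneath. Push on 42 mm gently and pause.

Request:
apply_moves(
  rows=[
    {"dp":[0,0,0.2],"delta_rot":[0,0,0]},
    {"dp":[0,0,0.2],"delta_rot":[0,0,0]},
    {"dp":[0,0,0.2],"delta_rot":[0,0,0]},
    {"dp":[0,0,0.2],"delta_rot":[0,0,0]},
    {"dp":[0,0,0.2],"delta_rot":[0,0,0]},
    {"dp":[0,0,0.2],"delta_rot":[0,0,0]},
    {"dp":[0,0,0.2],"delta_rot":[0,0,0]},
    {"dp":[0,0,0],"delta_rot":[0,0,0]},
    {"dp":[0,0,0],"delta_rot":[0,0,0]},
    {"dp":[0,0,0],"delta_rot":[0,0,0]},
    {"dp":[0,0,0],"delta_rot":[0,0,0]},
    {"dp":[0,0,0],"delta_rot":[0,0,0]},
  ],
)

```text
t: 13.28
tcp_pos: [0.5129, 0.1673, 0.2305]
eef_rot: [-0.034, 0.948, 0.107, 0.299]
ft_force: [-0.6, 0.9, -0.2]
grip_width: 0.0109
grip_force: 24.5
```

```bash
python3 -c "
from h import *
go(MOUTH+(.017+.0124)*AX,down(13,35))
disc('in2')
a=cv2.imread('pics/in2_side.png')[:,:];b=cv2.imread('pics/in2_top.png')
cv2.imwrite('pics/in2.png',cv2.resize(np.hstack([a[100:500,100:500],b[100:500,100:500]]),(800,400)))"
```

```text
dp units [-0.001 -0.005  0.021]
rot units [ 0.008 -0.007 -0.009]
t 13.28 tcp [0.513 0.167 0.23 ] grip 0.010887788288889177 24.467244744300842 F [-0.627  0.927 -0.17 ] q [ 0.038 -0.016  1.93   0.182  0.633  1.269]
side 16 mid [0.507 0.17  0.203] min [0.493 0.138 0.147] max [0.52  0.202 0.258] mid in tool(mm) [-26.301  -3.801  16.195]
   tool-frame mm range [-53.464 -37.121 -33.221] [ 0.862 29.519 65.61 ] normal [0.917 0.387 0.097]
top 17 mid [0.493 0.158 0.252] min [0.482 0.149 0.23 ] max [0.503 0.167 0.275] mid in tool(mm) [ -7.611   6.168 -34.235]
   tool-frame mm range [-23.73   -3.545 -53.708] [  8.508  15.88  -14.763] normal [-0.359 -0.933  0.031]
```

View pics/in2.png

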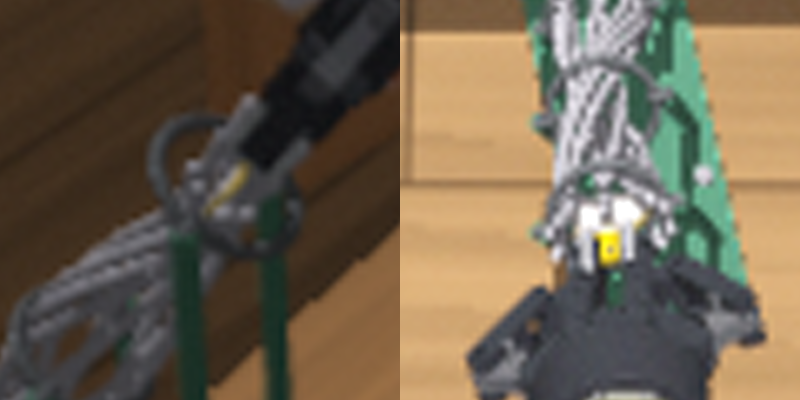

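The disc is down in the mouth with no side force, and only the yellow neck shows above it (left 235,185; right 608,245). Pause a bit more, then release.

Request:
apply_moves(
  rows=[
    {"dp":[0,0,0],"delta_rot":[0,0,0]},
    {"dp":[0,0,0],"delta_rot":[0,0,0]},
    {"dp":[0,0,0],"delta_rot":[0,0,0]},
    {"dp":[0,0,0],"delta_rot":[0,0,0]},
    {"dp":[0,0,0],"delta_rot":[0,0,0]},
    {"dp":[0,0,0],"delta_rot":[0,0,0]},
    {"dp":[0,0,0],"delta_rot":[0,0,0]},
    {"dp":[0,0,0],"delta_rot":[0,0,0]},
  ],
)

```text
t: 14.05
tcp_pos: [0.5129, 0.1673, 0.2301]
eef_rot: [-0.034, 0.948, 0.107, 0.299]
ft_force: [0.1, -0.4, 0.2]
grip_width: 0.0108
grip_force: 24.5
```

Request:
apply_moves(
  rows=[
    {"dp":[0,0,0],"delta_rot":[0,0,0]},
    {"dp":[0,0,0],"delta_rot":[0,0,0]},
    {"dp":[0,0,0],"delta_rot":[0,0,0]},
    {"dp":[0,0,0],"delta_rot":[0,0,0]},
    {"dp":[0,0,0],"delta_rot":[0,0,0]},
    {"dp":[0,0,0],"delta_rot":[0,0,0]},
    {"dp":[0,0,0],"delta_rot":[0,0,0]},
    {"dp":[0,0,0],"delta_rot":[0,0,0]},
    {"dp":[0,0,0],"delta_rot":[0,0,0]},
    {"dp":[0,0,0],"delta_rot":[0,0,0]},
    {"dp":[0,0,0],"delta_rot":[0,0,0]},
    {"dp":[0,0,0],"delta_rot":[0,0,0]},
  ],
  fingers=30,
)

```text
t: 15.05
tcp_pos: [0.5129, 0.1673, 0.2301]
eef_rot: [-0.034, 0.948, 0.107, 0.299]
ft_force: [0.7, -0.2, 0.1]
grip_width: 0.03
grip_force: 0.0
```

Request:
apply_moves(
  rows=[
    {"dp":[0,0,-0.3],"delta_rot":[0,0,0]},
    {"dp":[0,0,-0.5],"delta_rot":[0,0,0]},
    {"dp":[0,0,-0.5],"delta_rot":[0,0,0]},
    {"dp":[0,0,-0.5],"delta_rot":[0,0,0]},
    {"dp":[0,0,-0.5],"delta_rot":[0,0,0]},
    {"dp":[0,0,-0.5],"delta_rot":[0,0,0]},
    {"dp":[0,0,-0.5],"delta_rot":[0,0,0]},
    {"dp":[0,0,0],"delta_rot":[0,0,0]},
    {"dp":[0,0,0],"delta_rot":[0,0,0]},
  ],
)

```text
t: 15.8
tcp_pos: [0.4575, 0.1545, 0.3119]
eef_rot: [-0.034, 0.947, 0.107, 0.3]
ft_force: [0.7, -1.1, 0.9]
grip_width: 0.0299
grip_force: 0.0
```

```bash
python3 - <<'E'
from h import *
go()
f=vision.grab_frame("side");g=vision.grab_frame("top")
o=np.zeros((500,800,3),np.uint8)
o[:,:500]=cv2.resize(f["img"][185:285,125:225],(500,500),interpolation=cv2.INTER_CUBIC)
o[:,500:]=cv2.resize(g["img"][125:225,170:230],(300,500),interpolation=cv2.INTER_CUBIC)
cv2.imwrite("pics/end.png",o)
for F in(f,g):
    C=cloud(F);hsv=cv2.cvtColor(F["img"],cv2.COLOR_BGR2HSV)
    y=(C[...,0]>.6)&(C[...,0]<.83)&(C[...,1]>.1)&(C[...,1]<.3)&(F["range_z"]>0)&(hsv[...,0]>18)&(hsv[...,0]<36)&(hsv[...,1]>120)
    print(y.sum(),C[y].min(0) if y.any() else "",C[y].max(0) if y.any() else "")
    for t in("tag_blue","tag_green"): print(t,[(r["p"],r["box"]) for r in spotter.regions_of(F,t)[:2]])
E
```

```text
t 15.8 tcp [0.458 0.155 0.312] grip 0.029858674381464886 0.0 F [ 0.684 -1.079  0.925] q [ 0.002 -0.224  1.894  0.166  0.877  1.28 ]
115 [0.727 0.209 0.011] [0.786 0.245 0.02 ]
tag_blue []
tag_green []
82 [0.73  0.209 0.01 ] [0.785 0.243 0.025]
tag_blue []
tag_green [(0.29, [117.7, 223.9, 47.1, 44.0]), (0.18, [181.7, 135.7, 41.9, 91.0])]
```

View pics/end.png

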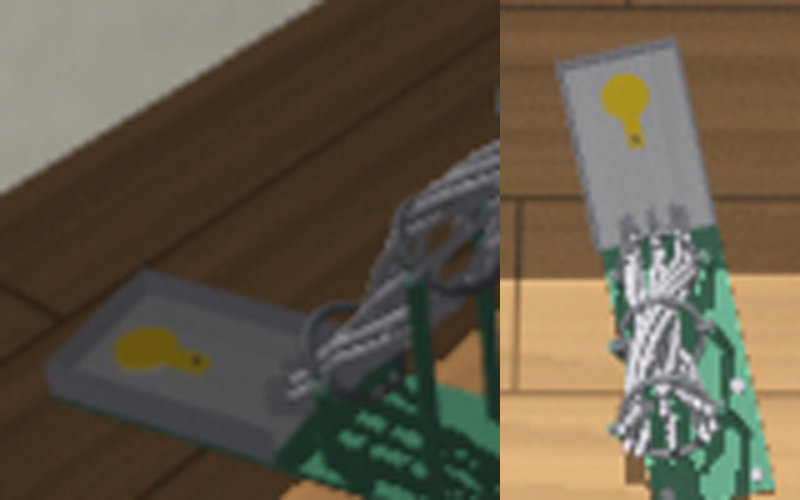

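The tag lies flat in the tray with its yellow face up (left 145,350; right 625,97), and the gripper is clear of everything. Handing it in.

```bash
python3 -c "
from rig import ticket
print(ticket.sign_off())"
```

```text
the job is handed in; nothing more can be done
None
```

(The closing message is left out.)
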